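Call for a refill and point out the empty carton

TASK

One of the three white cartons on the bench has run out of buckles. Press the red call button fully down with the fingertips and let it come back up, then point straight down at the empty carton: hold the fingertips a few centimetres above the middle of its opening, not dipping into it, for at least three seconds, and finish still pointing there. Leave the green button alone, and do not touch, lift or shift the cartons, the tape measure, the phone or the tape roll.

Things in the scene. Friction and masses are not known exactly. Their poses are not given: they have to be found in the camera images.
- empty_carton: open-topped white carton, outside 80 (x) x 100 (y) x 60 mm high, walls 4 mm, standing loose on the bench; origin at the centre of its underside, z up; it holds nothing, its white inner floor is seen (4 mm thick)
- empty_carton_mouth (a point): centre of the opening of the empty carton, level with its rim, 60 mm above the bench
- orange_carton: open-topped white carton, outside 80 (x) x 100 (y) x 60 mm high, walls 4 mm, standing loose on the bench; origin at the centre of its underside, z up; filled with orange plastic buckles to about 10 mm below the rim
- blue_carton: open-topped white carton, outside 80 (x) x 100 (y) x 60 mm high, walls 4 mm, standing loose on the bench; origin at the centre of its underside, z up; filled with blue plastic buckles to about 10 mm below the rim
- call (a joint): travel of the red call button, m: 0 is up, 0.006 is fully down; a spring brings it back; about 1.5 N starts it moving and 5 N holds it fully down
- call_top (a point): centre of the top face of the red call button (34 mm across), 57 mm above the bench when up; it moves straight down when pressed. The button stands in a round black collar (50 mm across, its top 47 mm above the bench) on a fixed grey box of 70 x 70 mm, 35 mm high
- start (a joint): travel of the green button, m: 0 is up, 0.006 is fully down; same build as the red one; to be left alone
- start_top (a point): centre of the top face of the green button, on its own fixed grey box, same sizes as the red one
- tape_measure: yellow and black tape measure standing on its edge, 66 (x) x 36 (y) x 62 mm high, loose; origin at the centre of its underside
- phone: black phone lying flat, 150 (x) x 75 (y) x 10 mm, loose; origin at the centre of its underside
- tape_roll: brown roll of packing tape lying flat, 100 mm across, 76 mm hole, 48 mm high, loose; origin at the centre of its underside
Things that resemble listed ones, but are neither listed nor needed, are in the scene too. Leave any purple look-alike of the part that bears call alone.

How it is judged:
By the outcome, as a careful person would: the job done as asked, in the order asked, and still so for the second after the job is handed in, with the robot touching nothing.
It also fails if it takes over 42 s, if anything falls off the work surface, if the arm or the gripper's body presses on something with over 40 N, if the wrist force passes 120 N, or if a joint passes its speed limit or range.

ROBOT

A 6-joint arm with a two-finger parallel gripper is mounted at the origin on the work surface. World frame = base frame: x ahead of the robot, y to its left, z up, the work surface at z = 0. Lengths are in mm, angles in rad, forces in N, time in s.
With the tool pointing down it reaches from about 325 to 900 mm from the base axis. Payload 6.1 kg.
Tool frame: the origin (TCP) lies between the finger pads, 19 mm behind the fingertips; this is the grasp point; z points along the fingers, y is the line along which they close (so a half turn about z gives the same grasp; the last joint's range is limited). The gripper opens to 87 mm and grips with 3 to 60 N. Pads are 19 mm wide; open, the fingers measure 117 mm over their backs; the gripper's body (75 mm by 190 mm) begins 51 mm behind the grasp point.
Start: joints at [-1.361, 0.22, 1.526, -0, 1.395, -0.126], TCP at [205.946, -590.087, 241.238] pointing down, gripper open.
Joint ranges: [-2.98, 2.98], [-0.91, 2.08], [0.09, 2.57], [-1.24, 4.39], [0.2, 2.65], [-2.68, 2.68]. Speed limits (rad/s): [2.57, 2.57, 3.01, 3.14, 3.14, 3.14].

INTERFACE

Orientations are given as a unit quaternion [w, x, y, z].
In Python, from plant import robot, optics, order gives the robot as it stands.
- The arm moves only by the shell command python3 -m inch 'ROWS'. ROWS is JSON, a list of rows, each an object of numbers: "x", "y", "z": the shift along the tool's x, y, z in mm; "wx", "wy", "wz": the turn, a rotation vector about the tool's x, y, z in rad; "gripper": the finger opening in mm, from 0 to 87. A call has 1 to 20 rows; each row shifts and turns the commanded pose from where the row before left it, along the tool's axes as they then stand; what a row does not reach is not made up. A row lasts 1/12 s, in which the tool goes at most 41.7 mm and 7.16 degrees, less where a joint would pass 70% of its speed; a pose out of reach is approached as far as the arm can. A call is refused whole if a number of a shift passes 41.7 or a number of a turn 0.125, either way. A call with a gripper value outside its range is refused whole. The fingers move at their own pace and stop on an object; the grip force is fixed at half the most. Time passes only in rows, so rows that do not move let the fingers close. It gives the time, the measured TCP pose, the force, the opening and the grip force at its end, in the units of the state.
- robot.observe(): the state, without advancing time (a new reading comes with each control period).
- optics.grab_frame(name): name is "side" or "top" or "wrist"; returns the picture (480x640x3 uint8, red, green, blue); there is no depth.
- optics.camera_model(name): a dict with "fx", "fy", "cx", "cy" (pixels), "R" (3x3) and "t" (3): a world point X has camera coordinates R X + t. Camera axes: x right, y down, z forward; pixel columns grow to the right and rows downward; lengths in mm; the calibration is good to about 2 mm. A picture is of the moment at which its call begins: read the wrist's pose just before it. camera_model takes no time and is no camera call; for the wrist camera it gives the pose at the moment of the call.
- order.sign_off(): hands the job in; it is judged then, once.
The state is a dict: "time": time; "q": joint angles; "dq": joint speeds; "tau": joint torques, N m; "ee_pos": TCP position; "tool_rot": TCP orientation; "contact_force": force on the tool from outside, world axes, zero at the start; "moment": the same for the moment, N m; "gripper_width": finger opening in mm; "grip_force": force on a finger pad.
Only numpy, scipy, OpenCV 4.12 (cv2) and the standard library are available. Lean on these libraries where they do the work, as an engineer would, in place of code of your own. Each camera call takes 0.05 s, during which the arm holds its last target. There are 200 camera calls.

## Working session

There is one attempt and no reset: what is moved stays moved. The work goes in short steps, Python scripts to look and compute and a shell command to move; the robot and the scene stay as the last step left them, time stands still between calls to the robot, and variables do not carry over. Pictures are saved under pics/ and viewed, at most 10 in all, crops included, and the job is handed in when it is done.

```bash
mkdir -p pics; python3 - <<'E'
from plant import robot, optics
import cv2
s=robot.observe(); print(s['time'],s['ee_pos'],s['tool_rot'],s['gripper_width'])
for n in('top','side'):
    cv2.imwrite(f'pics/{n}0.png',optics.grab_frame(n)[:,:,::-1]); print(n,optics.camera_model(n))
E
```

```text
0.0 [ 205.8111134  -589.51846798  240.12220493] [-9.81519656e-04  9.85938087e-01  1.67108117e-01 -4.47479267e-05] 86.55062905127271
top {'fx': 500.6159592430537, 'fy': 500.6159592430537, 'cx': 319.25348674499514, 'cy': 232.48511353719633, 'R': array([[ 0.00201656, -0.99998715,  0.00465151],
       [-0.99765135, -0.00233028, -0.06845691],
       [ 0.06846687, -0.00450254, -0.99764323]]), 't': array([   1.78601736,  486.45364171, 1006.79085395])}
side {'fx': 511.82435454897444, 'fy': 511.82435454897444, 'cx': 319.6062000138844, 'cy': 234.09130235014302, 'R': array([[-9.75210417e-01, -2.21278447e-01,  7.00396191e-04],
       [-1.52513061e-01,  6.69850023e-01, -7.26664099e-01],
       [ 1.60325943e-01, -7.08757219e-01, -6.86992574e-01]]), 't': array([ 447.90261087,  109.78438938, 1058.7672093 ])}
```

View pics/top0.png

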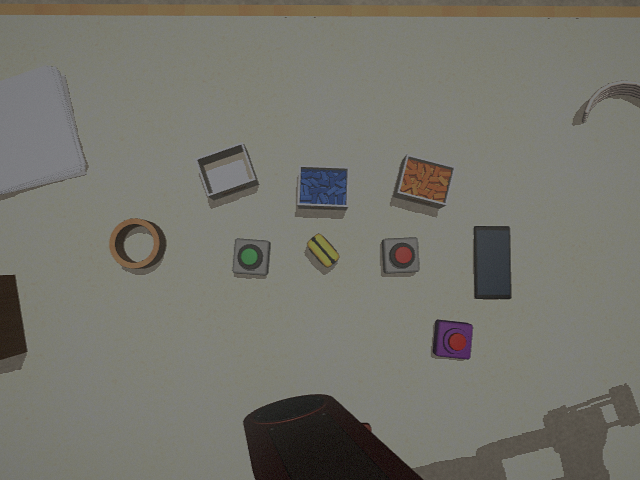

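View pics/side0.png

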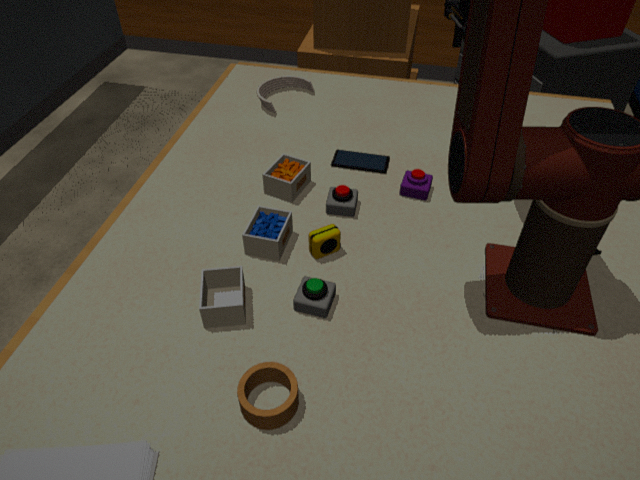

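Top view: candidates for the call button are the red cap on the grey box at (402,255) and the red cap on the purple look-alike at (457,342); the green one is at (250,257). Cartons are empty (228,172), blue (323,187) and orange (425,181). I choose the grey-box red button and the carton with the bare floor. The side view agrees: red/grey (342,192), purple (417,178), empty carton (223,297).

```bash
cat > h.py <<'E'
import numpy as np, cv2
from plant import robot, optics
def ray(m,u,v):
    R=np.array(m['R']);c=-R.T@np.array(m['t'])
    return c,R.T@np.array([(u-m['cx'])/m['fx'],(v-m['cy'])/m['fy'],1])
def onz(m,u,v,z):
    c,d=ray(m,u,v); return c+d*(z-c[2])/d[2]
def cross(m1,p1,m2,p2):
    c1,d1=ray(m1,*p1);c2,d2=ray(m2,*p2)
    s=np.linalg.lstsq(np.c_[d1,-d2],c2-c1,rcond=None)[0]
    a,b=c1+d1*s[0],c2+d2*s[1]; return (a+b)/2,np.linalg.norm(a-b)
def blob(img,lo,hi,near,r=30):
    h=cv2.cvtColor(img,cv2.COLOR_RGB2HSV);h[...,0]=(h[...,0].astype(int)+90)%180 # red at 90
    k=cv2.inRange(h,lo,hi);n,_,st,ce=cv2.connectedComponentsWithStats(k)
    return [(ce[i],st[i,4]) for i in range(1,n) if st[i,4]>25 and np.hypot(*(ce[i]-near))<r]
E
python3 - <<'E'
from h import *
T,S=cv2.imread('pics/top0.png')[:,:,::-1].copy(),cv2.imread('pics/side0.png')[:,:,::-1].copy()
mt,ms=optics.camera_model('top'),optics.camera_model('side')
lo,hi=(80,150,110),(98,255,255)
bt,bs=blob(T,lo,hi,(402,255)),blob(S,lo,hi,(342,190),20); print(bt,bs)
pt=bt[0][0];print('top@57',onz(mt,*pt,57),'side@57',[onz(ms,*b[0],57) for b in bs],cross(mt,pt,ms,bs[0][0]))
# empty carton: rim outline
g=cv2.cvtColor(T,cv2.COLOR_RGB2HSV)
c=np.hstack([cv2.resize(T[130:220,180:270],(400,400)),cv2.resize(T[215:305,360:450],(400,400))])
c2=np.hstack([cv2.resize(S[255:345,180:270],(400,400)),cv2.resize(S[150:240,300:390],(400,400))])
cv2.imwrite('pics/crop.png',cv2.resize(np.vstack([c,c2]),(600,600))[:,:,::-1])
E
```

```text
[] [(array([342.09638554, 188.74698795]), np.int32(83))]Traceback (most recent call last):
  File "<stdin>", line 6, in <module>
IndexError: list index out of range
```

```bash
python3 - <<'E'
from h import *
T,S=cv2.imread('pics/top0.png')[:,:,::-1].copy(),cv2.imread('pics/side0.png')[:,:,::-1].copy()
mt,ms=optics.camera_model('top'),optics.camera_model('side')
print(cv2.cvtColor(T,cv2.COLOR_RGB2HSV)[255,402])
lo,hi=(80,130,90),(100,255,255)
bt,bs=blob(T,lo,hi,(402,255)),blob(S,lo,hi,(342,190),20); print(bt,bs)
cr=lambda I,x,y:cv2.resize(I[y:y+90,x:x+90],(300,300),interpolation=cv2.INTER_CUBIC)
cv2.imwrite('pics/crop.png',np.vstack([np.hstack([cr(T,180,130),cr(T,360,215)]),np.hstack([cr(S,180,255),cr(S,300,150)])])[:,:,::-1])
if bt: print('top@57',onz(mt,*bt[0][0],57),'side@57',onz(ms,*bs[0][0],57),cross(mt,bt[0][0],ms,bs[0][0]))
E
```

```text
[  2 137 125]
[(array([403.1509434 , 254.61320755]), np.int32(212))] [(array([342.03157895, 188.93684211]), np.int32(95))]
top@57 [ 440.60871587 -161.43637819   57.        ] side@57 [ 441.56379054 -160.07732802   57.        ] (array([ 441.21275982, -161.52114107,   55.92616446]), np.float64(1.1722486199187123))
```

View pics/crop.png

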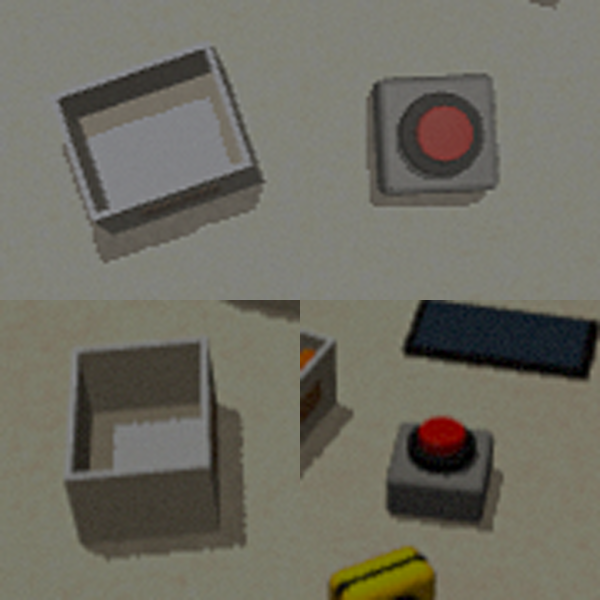

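The crop confirms it: the red button sits on a grey box, with its cap at top (403,255). The chosen carton shows a bare white floor. Its rim corners in the crop are (58,99), (212,47), (250,167) and (97,219), so its centre is at about top px (226,170) and side px (222,288). The button comes out at (441,-161,56), which fits the stated 57 mm height.

```bash
cat >> h.py <<'E'
from scipy.spatial.transform import Rotation as Ro
def togo(p):
    s=robot.observe();w=s['tool_rot'];R=Ro.from_quat([w[1],w[2],w[3],w[0]])
    print('t',s['time'],'ee',np.round(s['ee_pos'],1),'F',np.round(s['contact_force'],1),'tool delta',np.round(R.inv().apply(np.array(p)-s['ee_pos']),1),'axis',np.round(R.apply([0,0,1]),3),'w',s['gripper_width'])
E
python3 - <<'E'
from h import *
mt,ms=optics.camera_model('top'),optics.camera_model('side')
ct=np.array([(58,99),(212,47),(250,167),(97,219)])*.3+[180,130]
cs=np.array([(75,47),(207,40),(211,167),(67,178)])*.3+[180,255]
for m,c in((mt,ct),(ms,cs)):
    P=np.array([onz(m,*p,60) for p in c]);print(P.mean(0),np.linalg.norm(P-np.roll(P,-1,0),axis=1))
print(cross(mt,ct.mean(0),ms,cs.mean(0)))
togo([441,-161,120])
E
```

```text
[606.91455073 186.69387429  60.        ] [96.1240371  75.59930728 95.09710199 75.5820667 ]
[607.79657402 190.00664373  60.        ] [77.99230907 97.0057437  79.05954883 98.91318483]
(array([608.55496449, 187.8385543 ,  55.12878118]), np.float64(1.614925853235751))
t 0.1 ee [ 205.8 -589.6  240.2] F [ 0.7 -0.1 -0.7] tool delta [ 363.2 -327.   120.9] axis [-0.     0.002 -1.   ] w 87.02357059180723
```

Carton mouth is at about (607,188,60) and the sizes agree. Now moving above the red button and closing the fingers.

```bash
python3 -m inch '[{"x":18,"y":-16.2,"z":2,"gripper":0},{"x":18,"y":-16.2,"z":2,"gripper":0},{"x":18,"y":-16.2,"z":2,"gripper":0},{"x":18,"y":-16.2,"z":2,"gripper":0},{"x":18,"y":-16.2,"z":2,"gripper":0},{"x":18,"y":-16.2,"z":2,"gripper":0},{"x":18,"y":-16.2,"z":2,"gripper":0},{"x":18,"y":-16.2,"z":6,"gripper":0},{"x":18,"y":-16.2,"z":6,"gripper":0},{"x":18,"y":-16.2,"z":6,"gripper":0},{"x":18,"y":-16.2,"z":6,"gripper":0},{"x":18,"y":-16.2,"z":8,"gripper":0},{"x":18,"y":-16.2,"z":8,"gripper":0},{"x":18,"y":-16.2,"z":8,"gripper":0},{"x":18,"y":-16.2,"z":8,"gripper":0},{"x":18,"y":-16.2,"z":8,"gripper":0},{"x":18,"y":-16.2,"z":8,"gripper":0},{"x":18,"y":-16.2,"z":8,"gripper":0},{"x":18,"y":-16.2,"z":8,"gripper":0},{"x":18,"y":-16.2,"z":8,"gripper":0}]'
python3 -m inch '[{"x":0,"gripper":0},{"x":0},{"x":0}]'
python3 - <<'E'
from h import *
togo([441,-161,100])
m=optics.camera_model('wrist');I=optics.grab_frame('wrist');cv2.imwrite('pics/w1.png',I[:,:,::-1])
print(blob(I,(80,130,80),(100,255,255),(320,240),400),[onz(m,*b[0],57) for b in blob(I,(80,130,80),(100,255,255),(320,240),400)])
E
```

```text
t 0.1 ee [ 205.8 -589.6  240.2] F [ 0.7 -0.1 -0.7] tool delta [ 363.2 -326.9  140.9] axis [-0.     0.002 -1.   ] w 87.02357059180723
[] []validation failed for argument at $[0]...
validation failed for argument at $[0]...
```

View pics/w1.png

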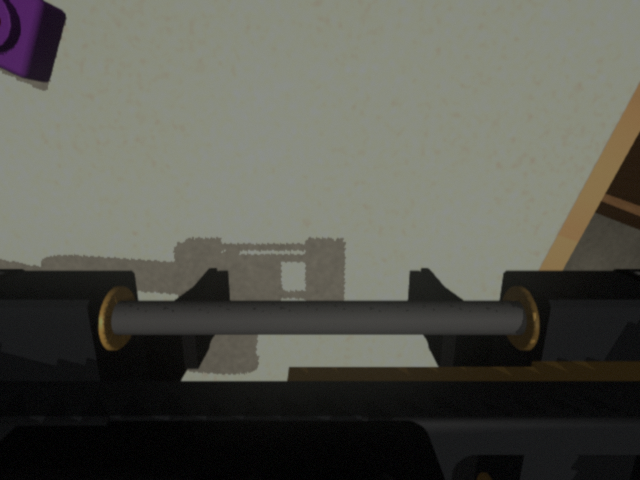

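The arm didn't move (the rows failed validation), so the wrist view still shows the start pose. I'll try a row with every key.

```bash
python3 -m inch '[{"x":18,"y":-16.2,"z":2,"wx":0,"wy":0,"wz":0,"gripper":0}]'; python3 -m inch --help | head -20
```

```text
time: 0.23
ee_pos: [215.8, -571.0, 239.0]
tool_rot: [0.001, 0.986, 0.166, -0.001]
contact_force: [0.3, -0.1, -0.2]
gripper_width: 84.6
grip_force: 0.0invalid input: not JSON, or not a number
```

```bash
python3 -m inch '[{"x":18,"y":-16.2,"z":2,"wx":0,"wy":0,"wz":0,"gripper":0},{"x":18,"y":-16.2,"z":2,"wx":0,"wy":0,"wz":0,"gripper":0},{"x":18,"y":-16.2,"z":2,"wx":0,"wy":0,"wz":0,"gripper":0},{"x":18,"y":-16.2,"z":2,"wx":0,"wy":0,"wz":0,"gripper":0},{"x":18,"y":-16.2,"z":2,"wx":0,"wy":0,"wz":0,"gripper":0},{"x":18,"y":-16.2,"z":2,"wx":0,"wy":0,"wz":0,"gripper":0},{"x":18,"y":-16.2,"z":6,"wx":0,"wy":0,"wz":0,"gripper":0},{"x":18,"y":-16.2,"z":6,"wx":0,"wy":0,"wz":0,"gripper":0},{"x":18,"y":-16.2,"z":6,"wx":0,"wy":0,"wz":0,"gripper":0},{"x":18,"y":-16.2,"z":6,"wx":0,"wy":0,"wz":0,"gripper":0},{"x":18,"y":-16.2,"z":8,"wx":0,"wy":0,"wz":0,"gripper":0},{"x":18,"y":-16.2,"z":8,"wx":0,"wy":0,"wz":0,"gripper":0},{"x":18,"y":-16.2,"z":8,"wx":0,"wy":0,"wz":0,"gripper":0},{"x":18,"y":-16.2,"z":8,"wx":0,"wy":0,"wz":0,"gripper":0},{"x":18,"y":-16.2,"z":8,"wx":0,"wy":0,"wz":0,"gripper":0},{"x":18,"y":-16.2,"z":8,"wx":0,"wy":0,"wz":0,"gripper":0},{"x":18,"y":-16.2,"z":8,"wx":0,"wy":0,"wz":0,"gripper":0},{"x":0,"y":0,"z":0,"wx":0,"wy":0,"wz":0,"gripper":0},{"x":0,"y":0,"z":0,"wx":0,"wy":0,"wz":0,"gripper":0},{"x":0,"y":0,"z":0,"wx":0,"wy":0,"wz":0,"gripper":0}]'
python3 - <<'E'
from h import *
togo([441,-161,100])
m=optics.camera_model('wrist');I=optics.grab_frame('wrist');cv2.imwrite('pics/w2.png',I[:,:,::-1])
print([(b,onz(m,*b[0],57)) for b in blob(I,(80,130,80),(100,255,255),(320,240),400)])
E
```

```text
time: 1.9
ee_pos: [415.7, -208.3, 147.3]
tool_rot: [0.0, 0.986, 0.167, -0.0]
contact_force: [-0.3, -0.3, -0.6]
gripper_width: -0.1
grip_force: 0.0
t 1.9 ee [ 415.7 -208.3  147.3] F [-0.3 -0.3 -0.6] tool delta [ 39.5 -36.3  47.3] axis [-0. -0. -1.] w -0.1168591329348325
[((array([402.36538462,  33.26923077]), np.int32(52)), array([ 555.79943079, -211.18506626,   57.        ])), ((array([441.22222222,  56.74074074]), np.int32(27)), array([ 551.84812341, -237.72568415,   57.        ])), ((array([265.74927815, 188.31616939]), np.int32(2078)), array([ 443.07456712, -162.69631264,   57.        ]))]
```

View pics/w2.png

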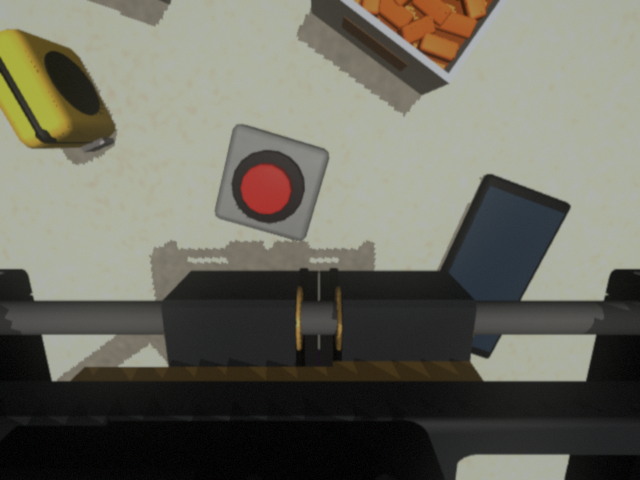

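The wrist view shows the red cap at (266,188), which gives (443,-163). That agrees with the earlier estimate, so I'll aim for (442,-162).

```bash
python3 -m inch '[{"x":10,"y":-8.8,"z":12,"wx":0,"wy":0,"wz":0,"gripper":0},{"x":10,"y":-8.8,"z":12,"wx":0,"wy":0,"wz":0,"gripper":0},{"x":10,"y":-8.8,"z":12,"wx":0,"wy":0,"wz":0,"gripper":0},{"x":10,"y":-8.8,"z":12,"wx":0,"wy":0,"wz":0,"gripper":0},{"x":0,"y":0,"z":0,"wx":0,"wy":0,"wz":0,"gripper":0},{"x":0,"y":0,"z":0,"wx":0,"wy":0,"wz":0,"gripper":0},{"x":0,"y":0,"z":0,"wx":0,"wy":0,"wz":0,"gripper":0}]'
python3 - <<'E'
from h import *
togo([442,-162,70])
E
```

```text
time: 2.53
ee_pos: [442.1, -162.8, 100.0]
tool_rot: [0.0, 0.986, 0.167, 0.0]
contact_force: [-1.1, -0.9, 0.9]
gripper_width: 0.2
grip_force: 0.0
t 2.5333 ee [ 442.1 -162.8  100. ] F [-1.1 -0.9  0.9] tool delta [ 0.2 -0.8 30. ] axis [ 0.001 -0.001 -1.   ] w 0.1835442373562694
```

Descend to 73 mm, then onward in small steps while watching the force.

```bash
python3 -m inch '[{"x":0,"y":-0.8,"z":6,"wx":0,"wy":0,"wz":0,"gripper":0},{"x":0,"y":0,"z":6,"wx":0,"wy":0,"wz":0,"gripper":0},{"x":0,"y":0,"z":6,"wx":0,"wy":0,"wz":0,"gripper":0},{"x":0,"y":0,"z":3,"wx":0,"wy":0,"wz":0,"gripper":0},{"x":0,"y":0,"z":3,"wx":0,"wy":0,"wz":0,"gripper":0},{"x":0,"y":0,"z":3,"wx":0,"wy":0,"wz":0,"gripper":0},{"x":0,"y":0,"z":0,"wx":0,"wy":0,"wz":0,"gripper":0},{"x":0,"y":0,"z":0,"wx":0,"wy":0,"wz":0,"gripper":0}]'
python3 -m inch '[{"x":0,"y":0,"z":2,"wx":0,"wy":0,"wz":0,"gripper":0},{"x":0,"y":0,"z":1,"wx":0,"wy":0,"wz":0,"gripper":0},{"x":0,"y":0,"z":0,"wx":0,"wy":0,"wz":0,"gripper":0},{"x":0,"y":0,"z":0,"wx":0,"wy":0,"wz":0,"gripper":0}]'
```

```text
time: 3.2
ee_pos: [441.5, -160.9, 72.3]
tool_rot: [-0.0, 0.986, 0.167, -0.0]
contact_force: [-2.8, 0.4, 3.6]
gripper_width: 0.1
grip_force: 1.8
time: 3.53
ee_pos: [441.9, -161.0, 70.0]
tool_rot: [0.0, 0.986, 0.167, 0.0]
contact_force: [-3.1, 1.5, 9.0]
gripper_width: 0.5
grip_force: 4.5
```

```bash
python3 -m inch '[{"x":0,"y":0,"z":0.5,"wx":0,"wy":0,"wz":0,"gripper":0},{"x":0,"y":0,"z":0.5,"wx":0,"wy":0,"wz":0,"gripper":0},{"x":0,"y":0,"z":0,"wx":0,"wy":0,"wz":0,"gripper":0},{"x":0,"y":0,"z":0,"wx":0,"wy":0,"wz":0,"gripper":0},{"x":0,"y":0,"z":0,"wx":0,"wy":0,"wz":0,"gripper":0}]'
```

```text
time: 3.95
ee_pos: [442.0, -161.0, 69.8]
tool_rot: [0.0, 0.986, 0.167, 0.0]
contact_force: [-7.5, 3.1, 16.8]
gripper_width: 0.0
grip_force: 8.5
```

The button is bottomed: 17 N and no further travel. Now lifting straight up.

```bash
python3 -m inch '[{"x":0,"y":0,"z":-3,"wx":0,"wy":0,"wz":0,"gripper":0},{"x":0,"y":0,"z":-6,"wx":0,"wy":0,"wz":0,"gripper":0},{"x":0,"y":0,"z":-12,"wx":0,"wy":0,"wz":0,"gripper":0},{"x":0,"y":0,"z":-20,"wx":0,"wy":0,"wz":0,"gripper":0},{"x":0,"y":0,"z":-20,"wx":0,"wy":0,"wz":0,"gripper":0},{"x":0,"y":0,"z":-20,"wx":0,"wy":0,"wz":0,"gripper":0},{"x":0,"y":0,"z":-10,"wx":0,"wy":0,"wz":0,"gripper":0},{"x":0,"y":0,"z":0,"wx":0,"wy":0,"wz":0,"gripper":0},{"x":0,"y":0,"z":0,"wx":0,"wy":0,"wz":0,"gripper":0}]'
python3 - <<'E'
from h import *
m=optics.camera_model('side');I=optics.grab_frame('side')
print(blob(I,(80,130,90),(100,255,255),(342,190),20))
togo([607,188,150])
E
```

```text
time: 4.7
ee_pos: [441.9, -160.9, 159.2]
tool_rot: [0.0, 0.986, 0.167, 0.001]
contact_force: [0.1, 0.6, 0.1]
gripper_width: 0.9
grip_force: 0.0
[(array([340.28125 , 188.578125]), np.int32(64))]
t 4.75 ee [ 441.3 -160.6  158.3] F [-0.7  0.1 -0.2] tool delta [ 271.3 -274.5    8.4] axis [-0.001  0.001 -1.   ] w 0.5155838238842348
```

The button is back up (side px (340,189), same row as before). Moving to the carton.

```bash
python3 -m inch '[{"x":8,"y":-8,"z":0,"wx":0,"wy":0,"wz":0,"gripper":0},{"x":15,"y":-15.2,"z":0,"wx":0,"wy":0,"wz":0,"gripper":0},{"x":15,"y":-15.2,"z":0,"wx":0,"wy":0,"wz":0,"gripper":0},{"x":15,"y":-15.2,"z":0,"wx":0,"wy":0,"wz":0,"gripper":0},{"x":15,"y":-15.2,"z":0,"wx":0,"wy":0,"wz":0,"gripper":0},{"x":15,"y":-15.2,"z":0,"wx":0,"wy":0,"wz":0,"gripper":0},{"x":15,"y":-15.2,"z":0,"wx":0,"wy":0,"wz":0,"gripper":0},{"x":15,"y":-15.2,"z":0,"wx":0,"wy":0,"wz":0,"gripper":0},{"x":15,"y":-15.2,"z":0,"wx":0,"wy":0,"wz":0,"gripper":0},{"x":15,"y":-15.2,"z":0,"wx":0,"wy":0,"wz":0,"gripper":0},{"x":15,"y":-15.2,"z":0,"wx":0,"wy":0,"wz":0,"gripper":0},{"x":15,"y":-15.2,"z":0,"wx":0,"wy":0,"wz":0,"gripper":0},{"x":15,"y":-15.2,"z":0,"wx":0,"wy":0,"wz":0,"gripper":0},{"x":15,"y":-15.2,"z":0,"wx":0,"wy":0,"wz":0,"gripper":0},{"x":15,"y":-15.2,"z":0,"wx":0,"wy":0,"wz":0,"gripper":0},{"x":8,"y":-8,"z":0,"wx":0,"wy":0,"wz":0,"gripper":0},{"x":0,"y":0,"z":0,"wx":0,"wy":0,"wz":0,"gripper":0},{"x":0,"y":0,"z":0,"wx":0,"wy":0,"wz":0,"gripper":0},{"x":0,"y":0,"z":0,"wx":0,"wy":0,"wz":0,"gripper":0}]'
python3 - <<'E'
from h import *
togo([607,188,109])
m=optics.camera_model('wrist');I=optics.grab_frame('wrist');cv2.imwrite('pics/w3.png',I[:,:,::-1])
print({k:np.round(v,3).tolist() for k,v in m.items()})
E
```

```text
time: 6.33
ee_pos: [578.9, 129.1, 158.5]
tool_rot: [0.0, 0.986, 0.167, -0.001]
contact_force: [-0.1, -0.0, -1.6]
gripper_width: 0.6
grip_force: 0.0
t 6.3333 ee [578.9 129.1 158.5] F [-0.1 -0.  -1.6] tool delta [ 46.  -46.4  49.4] axis [-0.002 -0.001 -1.   ] w 0.5957494164550394
{'fx': 359.87, 'fy': 359.87, 'cx': 318.494, 'cy': 235.308, 'R': [[0.33, -0.944, -0.0], [-0.912, -0.319, 0.259], [-0.244, -0.085, -0.966]], 't': [-69.189, 560.341, 461.752]}
```

View pics/w3.png

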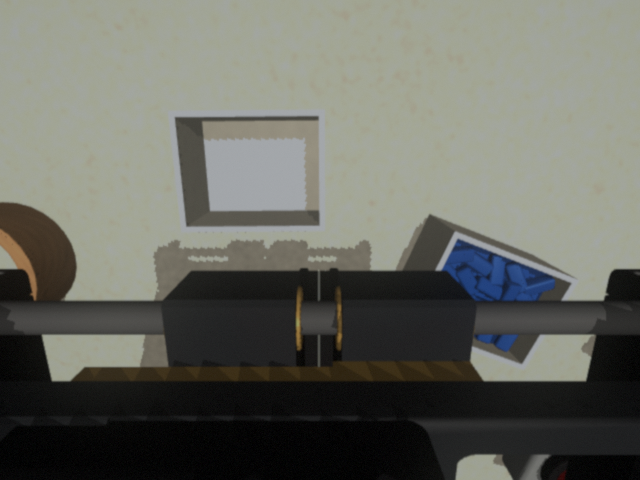

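The wrist view shows the empty carton, with rim outer corners at about (173,112), (328,111), (324,231) and (181,231).

```bash
python3 - <<'E'
from h import *
m=optics.camera_model('wrist')
P=np.array([onz(m,*p,60) for p in [(173,112),(328,111),(324,231),(181,231)]])
print(P.mean(0),np.linalg.norm(P-np.roll(P,-1,0),axis=1)); togo([*P.mean(0)[:2],109])
E
```

```text
[611.06134587 186.90141366  60.        ] [98.53738608 78.69156069 98.92614622 78.10691997]
t 6.3833 ee [579.  128.8 158.7] F [0.5 0.2 0.1] tool delta [ 49.4 -44.3  49.6] axis [-0.001 -0.    -1.   ] w 0.7974763116740099
```

```bash
python3 -m inch '[{"x":8,"y":-7.5,"z":0,"wx":0,"wy":0,"wz":0,"gripper":0},{"x":8,"y":-7.5,"z":0,"wx":0,"wy":0,"wz":0,"gripper":0},{"x":8,"y":-7.5,"z":0,"wx":0,"wy":0,"wz":0,"gripper":0},{"x":8,"y":-7.5,"z":0,"wx":0,"wy":0,"wz":0,"gripper":0},{"x":8,"y":-7.5,"z":0,"wx":0,"wy":0,"wz":0,"gripper":0},{"x":8,"y":-7.5,"z":0,"wx":0,"wy":0,"wz":0,"gripper":0},{"x":0,"y":0,"z":8,"wx":0,"wy":0,"wz":0,"gripper":0},{"x":0,"y":0,"z":8,"wx":0,"wy":0,"wz":0,"gripper":0},{"x":0,"y":0,"z":8,"wx":0,"wy":0,"wz":0,"gripper":0},{"x":0,"y":0,"z":8,"wx":0,"wy":0,"wz":0,"gripper":0},{"x":0,"y":0,"z":8,"wx":0,"wy":0,"wz":0,"gripper":0},{"x":0,"y":0,"z":8,"wx":0,"wy":0,"wz":0,"gripper":0},{"x":0,"y":0,"z":0,"wx":0,"wy":0,"wz":0,"gripper":0},{"x":0,"y":0,"z":0,"wx":0,"wy":0,"wz":0,"gripper":0},{"x":0,"y":0,"z":0,"wx":0,"wy":0,"wz":0,"gripper":0}]'
python3 - <<'E'
from h import *
togo([609,187.5,109])
T,S=optics.grab_frame('top'),optics.grab_frame('side')
cr=lambda I,x,y:cv2.resize(I[y:y+220,x:x+220],(400,400))
cv2.imwrite('pics/end.png',np.hstack([cr(T,200,110),cr(S,170,140)])[:,:,::-1])
E
```

```text
time: 7.63
ee_pos: [610.4, 187.8, 111.5]
tool_rot: [0.0, 0.986, 0.167, 0.0]
contact_force: [0.9, 0.7, 0.3]
gripper_width: 0.6
grip_force: 0.0
t 7.6333 ee [610.4 187.8 111.5] F [0.9 0.7 0.3] tool delta [-1.4 -0.1  2.5] axis [ 0.  0. -1.] w 0.6164410135497952
```

View pics/end.png

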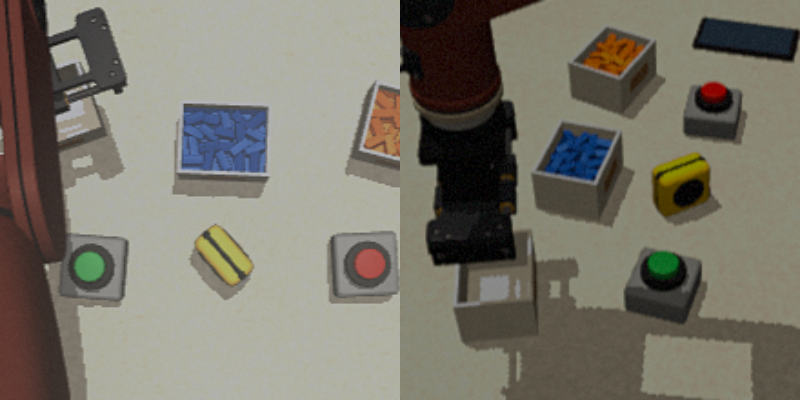

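The gripper is over the empty carton (side crop (490,270)) and clear of it. The red button is up (crop (712,95)) and the rest of what's in view is unmoved. Holding for about 5 s.

```bash
python3 -m inch '[{"x":0,"y":0,"z":0,"wx":0,"wy":0,"wz":0,"gripper":0},{"x":0,"y":0,"z":0,"wx":0,"wy":0,"wz":0,"gripper":0},{"x":0,"y":0,"z":0,"wx":0,"wy":0,"wz":0,"gripper":0},{"x":0,"y":0,"z":0,"wx":0,"wy":0,"wz":0,"gripper":0},{"x":0,"y":0,"z":0,"wx":0,"wy":0,"wz":0,"gripper":0},{"x":0,"y":0,"z":0,"wx":0,"wy":0,"wz":0,"gripper":0},{"x":0,"y":0,"z":0,"wx":0,"wy":0,"wz":0,"gripper":0},{"x":0,"y":0,"z":0,"wx":0,"wy":0,"wz":0,"gripper":0},{"x":0,"y":0,"z":0,"wx":0,"wy":0,"wz":0,"gripper":0},{"x":0,"y":0,"z":0,"wx":0,"wy":0,"wz":0,"gripper":0},{"x":0,"y":0,"z":0,"wx":0,"wy":0,"wz":0,"gripper":0},{"x":0,"y":0,"z":0,"wx":0,"wy":0,"wz":0,"gripper":0},{"x":0,"y":0,"z":0,"wx":0,"wy":0,"wz":0,"gripper":0},{"x":0,"y":0,"z":0,"wx":0,"wy":0,"wz":0,"gripper":0},{"x":0,"y":0,"z":0,"wx":0,"wy":0,"wz":0,"gripper":0},{"x":0,"y":0,"z":0,"wx":0,"wy":0,"wz":0,"gripper":0},{"x":0,"y":0,"z":0,"wx":0,"wy":0,"wz":0,"gripper":0},{"x":0,"y":0,"z":0,"wx":0,"wy":0,"wz":0,"gripper":0},{"x":0,"y":0,"z":0,"wx":0,"wy":0,"wz":0,"gripper":0},{"x":0,"y":0,"z":0,"wx":0,"wy":0,"wz":0,"gripper":0}]'
python3 -m inch '[{"x":0,"y":0,"z":0,"wx":0,"wy":0,"wz":0,"gripper":0},{"x":0,"y":0,"z":0,"wx":0,"wy":0,"wz":0,"gripper":0},{"x":0,"y":0,"z":0,"wx":0,"wy":0,"wz":0,"gripper":0},{"x":0,"y":0,"z":0,"wx":0,"wy":0,"wz":0,"gripper":0},{"x":0,"y":0,"z":0,"wx":0,"wy":0,"wz":0,"gripper":0},{"x":0,"y":0,"z":0,"wx":0,"wy":0,"wz":0,"gripper":0},{"x":0,"y":0,"z":0,"wx":0,"wy":0,"wz":0,"gripper":0},{"x":0,"y":0,"z":0,"wx":0,"wy":0,"wz":0,"gripper":0},{"x":0,"y":0,"z":0,"wx":0,"wy":0,"wz":0,"gripper":0},{"x":0,"y":0,"z":0,"wx":0,"wy":0,"wz":0,"gripper":0},{"x":0,"y":0,"z":0,"wx":0,"wy":0,"wz":0,"gripper":0},{"x":0,"y":0,"z":0,"wx":0,"wy":0,"wz":0,"gripper":0},{"x":0,"y":0,"z":0,"wx":0,"wy":0,"wz":0,"gripper":0},{"x":0,"y":0,"z":0,"wx":0,"wy":0,"wz":0,"gripper":0},{"x":0,"y":0,"z":0,"wx":0,"wy":0,"wz":0,"gripper":0},{"x":0,"y":0,"z":0,"wx":0,"wy":0,"wz":0,"gripper":0},{"x":0,"y":0,"z":0,"wx":0,"wy":0,"wz":0,"gripper":0},{"x":0,"y":0,"z":0,"wx":0,"wy":0,"wz":0,"gripper":0},{"x":0,"y":0,"z":0,"wx":0,"wy":0,"wz":0,"gripper":0},{"x":0,"y":0,"z":0,"wx":0,"wy":0,"wz":0,"gripper":0}]'
python3 -m inch '[{"x":0,"y":0,"z":0,"wx":0,"wy":0,"wz":0,"gripper":0},{"x":0,"y":0,"z":0,"wx":0,"wy":0,"wz":0,"gripper":0},{"x":0,"y":0,"z":0,"wx":0,"wy":0,"wz":0,"gripper":0},{"x":0,"y":0,"z":0,"wx":0,"wy":0,"wz":0,"gripper":0},{"x":0,"y":0,"z":0,"wx":0,"wy":0,"wz":0,"gripper":0},{"x":0,"y":0,"z":0,"wx":0,"wy":0,"wz":0,"gripper":0},{"x":0,"y":0,"z":0,"wx":0,"wy":0,"wz":0,"gripper":0},{"x":0,"y":0,"z":0,"wx":0,"wy":0,"wz":0,"gripper":0},{"x":0,"y":0,"z":0,"wx":0,"wy":0,"wz":0,"gripper":0},{"x":0,"y":0,"z":0,"wx":0,"wy":0,"wz":0,"gripper":0},{"x":0,"y":0,"z":0,"wx":0,"wy":0,"wz":0,"gripper":0},{"x":0,"y":0,"z":0,"wx":0,"wy":0,"wz":0,"gripper":0}]'
python3 -c "
from plant import order
print(order.sign_off())"
```

```text
time: 9.4
ee_pos: [610.1, 188.0, 111.3]
tool_rot: [-0.0, 0.986, 0.167, 0.0]
contact_force: [0.1, 0.1, 0.5]
gripper_width: 0.5
grip_force: 0.0
time: 11.07
ee_pos: [610.1, 188.0, 111.2]
tool_rot: [-0.0, 0.986, 0.167, 0.0]
contact_force: [-0.7, 0.3, -0.1]
gripper_width: 0.6
grip_force: 0.0
time: 12.07
ee_pos: [610.1, 188.0, 111.2]
tool_rot: [-0.0, 0.986, 0.167, -0.0]
contact_force: [0.5, -0.7, -0.4]
gripper_width: 0.3
grip_force: 0.0
the job is handed in; nothing more can be done
None
```

I pressed the red call button fully down and it came back up; the fingertips then held about 32 mm above the middle of the empty carton's opening for over 4 s, and I handed the job in still pointing there at about 12 s (no verdict was returned).

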